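Lay the bench plane on its side and push it back to the batten

TASK

Put the bench plane out of the way without its cutter standing on the bench: by pushing alone, tip it over onto its side towards the wooden batten, then push it along the bench by its sole until its top touches the batten, the sole facing away from the batten and roughly parallel to it. Only push the plane, never lift it off the bench, and leave the dark spacer strip, the glue bottle and the tape measure where they are.

Things in the scene. Friction and masses are not known exactly. Their poses are not given: they have to be found in the camera images.
- bench_plane: Loose metal bench plane, about 0.9 kg, upright on its flat sole at the start. Width 62 mm (x), length 238 (y), height 97 (z). Origin: centre of the sole's underside; z points up from the sole, level once it lies on its side; centre of mass (0, 12, 27). Rear handle at y +74 to +119, 22 thick, 91 high; round front knob, 36 wide, at y -97 to -61, 54 high. Its +x side looks to the batten.
- plane_crown (a point): Top of the plane's iron, a steel plate 50 mm wide that slopes at 45 degrees from here (plane frame 0, 60, 95 mm) down to the sole in front (0, -28, 8). Pushed sideways on the iron's edge 70 to 90 mm up (3 to 5 N), the plane tips about the far edge of its sole; leaned 50 degrees it falls by itself onto its flat flank. Sliding it on its side takes 3 to 8 N.
- batten: Straight pale wooden batten, fixed to the bench by three screws, 24 mm wide (x), 360 mm long (y), 45 mm high. Origin: centre of its underside, on the bench top. The plane stands before its -x face (at x = -12 mm), 145 to 195 mm of free bench between them at the middle.
- spacer: Dark brown wooden spacer strip, loose, 28x120x20 mm, origin at the centre of its underside, lying behind the batten (on its +x side). To be left alone.
- glue_bottle: White glue bottle with orange nozzle, loose, 48x66x203 mm, upright, origin at the centre of its underside. To be left alone.
- tape_measure: Yellow tape measure, loose, 37x100x68 mm, origin at the centre of its underside. To be left alone.

How it is judged:
By the outcome, as a careful person would: the job done as asked, in the order asked, and still so for the second after the job is handed in, with the robot touching nothing.
It also fails if it takes over 42 s, if anything falls off the work surface, if the arm or the gripper's body presses on something with over 40 N, if the wrist force passes 120 N, or if a joint passes its speed limit or range.

ROBOT

A 7-joint arm with a two-finger parallel gripper is mounted at the origin on a cart in front of the work surface, level with it; the furniture and walls round the work are solid. World frame = base frame: x ahead of the robot, y to its left, z up, the work surface at z = 0. Lengths are in m, angles in rad, forces in N, time in s.
With the tool pointing down it reaches from about 0.4 to 0.85 m from the base axis. Payload 10.4 kg.
Tool frame: the origin (TCP) lies between the finger pads; the fingertips stand ahead of it and the grasp point (between the pads) lies 5 mm behind it (manip.tip_extent is the z of the fingertips in the tool frame, in m); z points along the fingers, y is the line along which they close (so a half turn about z gives the same grasp; the last joint's range is limited). The gripper opens to 85 mm and grips with 20 to 120 N. Pads are 22 mm wide; open, the fingers measure 114 mm over their backs; the gripper's body (76 mm by 85 mm) begins 54 mm behind the grasp point. The pads swing forward as they close: fully open they stand 13 mm farther back than shut.
Start: joints at [1.25, 0.332, -0.065, 1.46, 0.022, 1.35, -0.088], TCP at [0.183, -0.598, 0.22] pointing down, gripper open.
Joint ranges: [-2.6, 2.6], [-0.5, 2.12], [-1.47, 1.34], [0.16, 2.42], [-1.27, 4.41], [0.06, 2.06], [-2.6, 2.6]. Speed limits (rad/s): [2.22, 2.22, 2.79, 2.79, 3.14, 3.14, 3.14].

INTERFACE

Orientations are given as a unit quaternion [x, y, z, w].
In Python, from workcell import status, viewer, manip gives the robot as it stands.
- The arm moves only by the tool play_rows, never from a script. Its argument "plan" is one flat list of numbers, 7 for each row, row after row: the turn, a rotation vector about the tool's x, y, z in degrees, then the shift along the tool's x, y, z in m, then the opening, from 0 (shut) to 1 (fully open). In form: [ax, ay, az, dx, dy, dz, grip, ax, ay, az, dx, dy, dz, grip, ...]. A call has 1 to 20 rows; each row is the pose to reach, as a shift and turn from the pose commanded when the call began, along the tool's axes at that moment; what a row does not reach only later rows make up. A row lasts 1/8 s, in which the tool goes at most 62.5 mm and 10.7 degrees, less where a joint would pass 70% of its speed; a pose out of reach is approached as far as the arm can. A call with a gripper value outside its range is refused whole. The fingers move at their own pace and stop on an object; "squeeze" is the grip in N (left out, the last holds). Time passes only in rows, so rows that repeat a pose let the fingers close. It gives the time, the measured TCP pose, the force, the opening and the grip force at its end, in the units of the state.
- status.get_obs(): the state, without advancing time (a new reading comes with each control period).
- viewer.camera(name): name is "side" or "top" or "wrist"; returns the picture (420x560x3 uint8, red, green, blue); there is no depth.
- viewer.camera_model(name): a dict with "fx", "fy", "cx", "cy" (pixels), "R" (3x3) and "t" (3): a world point X has camera coordinates R X + t. Camera axes: x right, y down, z forward; pixel columns grow to the right and rows downward; lengths in m; the calibration is good to about 2 mm. A picture is of the moment at which its call begins: read the wrist's pose just before it. camera_model takes no time and is no camera call; for the wrist camera it gives the pose at the moment of the call.
- manip.hand_in(): hands the job in; it is judged then, once.
The state is a dict: "clock": time; "joint_pos": joint angles; "joint_velocities": joint speeds; "tau": joint torques, N m; "position": TCP position; "ee_rot": TCP orientation; "ft_force": force on the tool from outside, world axes, zero at the start; "torque": the same for the moment, N m; "grip_width": opening from 0.0 (shut) to 1.0 (fully open); "grasp_force": force on a finger pad.
Only numpy, scipy, OpenCV 4.12 (cv2) and the standard library are available. Lean on these libraries where they do the work, as an engineer would, in place of code of your own. Each camera call takes 0.05 s, during which the arm holds its last target. There are 200 camera calls.

## Working session

There is one attempt and no reset: what is moved stays moved. The work goes in short steps, Python scripts to look and compute and a tool call to move; the robot and the scene stay as the last step left them, time stands still between calls to the robot, and variables do not carry over. Pictures are saved under pics/ and viewed, at most 10 in all, crops included, and the job is handed in when it is done.

Besides the shell and the picture viewer there is one more tool, called after "Emit:" as name(argument=value, ...), one argument or row to a line, values as JSON. play_rows: Moves the arm, as the interface text tells. Its arguments: {"type":"object","properties":{"plan":{"type":"array","items":{"type":"number"}},"squeeze":{"type":"number"}},"required":["plan"]}

```bash
mkdir -p pics; python3 - <<'E'
from workcell import status, viewer, manip
import cv2
o=status.get_obs()
print(o['clock'],o['position'],o['ee_rot'],manip.tip_extent)
for n in('top','side'):
    cv2.imwrite(f'pics/{n}0.png',viewer.camera(n)[:,:,::-1]); print(viewer.camera_model(n))
E
```

```text
0.0 [ 0.18323354 -0.59713166  0.21882459] [ 9.88939321e-01  1.48319002e-01 -1.23386052e-04 -6.91982909e-04] 0.014
{'fx': 438.8203066903867, 'fy': 438.8203066903867, 'cx': 291.8512402270302, 'cy': 202.43384513922646, 'R': array([[-0.01902054, -0.99977993, -0.00884987],
       [-0.98184787,  0.02034862, -0.18857542],
       [ 0.18871401,  0.00510242, -0.98201883]]), 't': array([-0.01485585,  0.59958498,  1.23506249])}
{'fx': 405.3917882369774, 'fy': 405.3917882369774, 'cx': 272.04957207842926, 'cy': 219.5754748568276, 'R': array([[-0.8284344 , -0.56004408,  0.00686092],
       [-0.36013284,  0.5232579 , -0.77233769],
       [ 0.42895312, -0.64230195, -0.63517511]]), 't': array([0.47432221, 0.27223556, 0.93684651])}
```

View pics/top0.png

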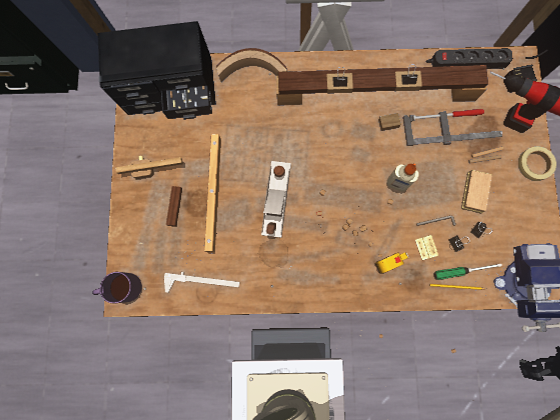

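View pics/side0.png

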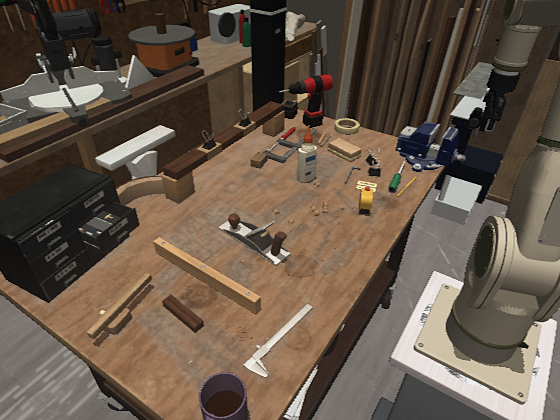

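The top view shows the plane at about (276,200), with its knob up (away from the robot) and its handle near the robot. The batten is to its left at (213,193), the world +y side. I'll enlarge that area.

```bash
python3 - <<'E'
import cv2
i=cv2.imread('pics/top0.png')[125:260,150:310]
cv2.imwrite('pics/crop0.png',cv2.resize(i,None,fx=4.4,fy=4.4,interpolation=cv2.INTER_CUBIC))
E
```

```text
(no output)
```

View pics/crop0.png

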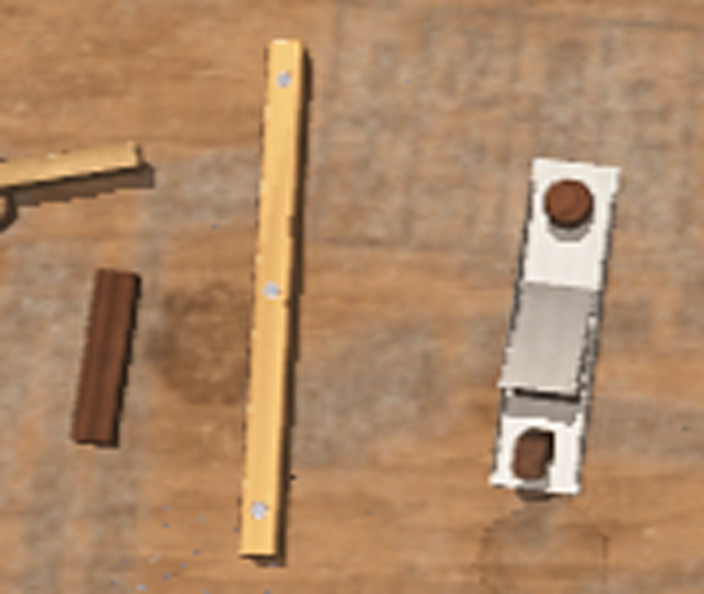

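```bash
cat > h.py <<'E'
from workcell import status, viewer, manip
import numpy as np, cv2
from scipy.spatial.transform import Rotation as Ro
def ray(n,u,v,z,m=None):
    m=m or viewer.camera_model(n); R=np.array(m['R']); c=-R.T@m['t']
    d=R.T@[(u-m['cx'])/m['fx'],(v-m['cy'])/m['fy'],1]
    return c+d*(z-c[2])/d[2]
def proj(n,X):
    m=viewer.camera_model(n); p=m['R']@np.array(X)+m['t']
    return m['fx']*p[0]/p[2]+m['cx'],m['fy']*p[1]/p[2]+m['cy']
E
python3 - <<'E'
from h import *
f=lambda u,v,z: ray('top',150+u/4.4-.4,125+v/4.4-.4,z).round(4)
for n,l,z in(('sole',[(535,158),(619,168),(578,494),(491,485)],.003),('batten',[(272,40),(301,42),(276,556),(240,554)],.045),('iron',[(500,387),(580,398)],.095)):
    for p in l: print(n,f(*p,z))
o=status.get_obs(); print(Ro.from_quat(o['ee_rot']).as_matrix().round(4))
E
```

```text
sole [0.7444 0.0356 0.003 ]
sole [ 0.7358 -0.024   0.003 ]
sole [0.5042 0.0085 0.003 ]
sole [0.5116 0.0683 0.003 ]
batten [0.8214 0.2161 0.045 ]
batten [0.8195 0.1958 0.045 ]
batten [0.4623 0.2078 0.045 ]
batten [0.464  0.2317 0.045 ]
iron [0.5642 0.055  0.095 ]
iron [0.556  0.0034 0.095 ]
[[ 9.560e-01  2.934e-01 -4.000e-04]
 [ 2.934e-01 -9.560e-01  1.200e-03]
 [-1.000e-04 -1.300e-03 -1.000e+00]]
```

Emit:
play_rows(
  plan=[0,0,-10,0.06,-0.046,0,0,0,0,-20,0.12,-0.093,0,0,0,0,-30,0.18,-0.139,0,0,0,0,-40,0.24,-0.186,0,0,0,0,-50,0.3,-0.232,0,0,0,0,-60,0.36,-0.279,0,0,0,0,-71,0.42,-0.325,0,0,0,0,-71,0.48,-0.371,0,0,0,0,-71,0.539,-0.417,0,0,0,0,-71,0.539,-0.417,0,0,0,0,-71,0.539,-0.417,0,0,0,0,-71,0.539,-0.417,0,0,0,0,-71,0.539,-0.417,0,0,0,0,-71,0.539,-0.417,0,0],
)

```text
clock: 1.85
position: [0.5759, -0.0424, 0.2195]
ee_rot: [0.72, 0.694, -0.0, 0.0]
ft_force: [-0.6, 0.1, 0.2]
grip_width: -0.002
grasp_force: 0.0
```

Emit:
play_rows(
  plan=[0,0,0,0,0,0.045,0,0,0,0,0,0,0.09,0,0,0,0,0,0,0.133,0,0,0,0,0,0,0.133,0,0,0,0,0,0,0.133,0],
)

```text
clock: 2.48
position: [0.5772, -0.0413, 0.0885]
ee_rot: [0.719, 0.695, 0.001, 0.001]
ft_force: [0.4, -0.6, 0.3]
grip_width: 0.001
grasp_force: 0.0
```

```bash
python3 - <<'E'
from h import *
i=viewer.camera('side')[180:300,180:320]
w=viewer.camera('wrist')
cv2.imwrite('pics/s1.png',np.hstack([cv2.resize(i,(392,336)),cv2.resize(w,(400,336))])[:,:,::-1])
E
```

```text
(no output)
```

View pics/s1.png

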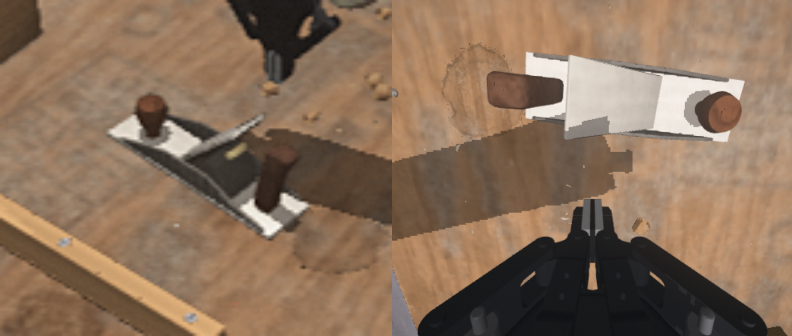

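The left half (side view) shows the shut fingers level with the iron's top, on the far side of the plane. In the right half (wrist view) the fingers at (593,205) face the upper part of the iron, whose crown edge is at x≈567. Next I push.

Emit:
play_rows(
  plan=[0,0,0,0.015,0,0,0,0,0,0,0.025,0,0,0,0,0,0,0.03,0,0,0,0,0,0,0.035,0,0,0,0,0,0,0.04,0,-0.002,0,0,0,0,0.045,0,-0.004,0,0,0,0,0.05,0,-0.006,0,0,0,0,0.056,0,-0.008,0,0,0,0,0.056,0,-0.008,0],
)

```text
clock: 3.7
position: [0.5784, 0.016, 0.0949]
ee_rot: [0.719, 0.695, 0.0, 0.0]
ft_force: [0.0, 0.6, 0.5]
grip_width: 0.005
grasp_force: 0.0
```

```bash
python3 - <<'E'
from h import *
i=viewer.camera('side')[180:300,180:320]
w=viewer.camera('wrist')
cv2.imwrite('pics/s2.png',np.hstack([cv2.resize(i,(392,336)),cv2.resize(w,(400,336))])[:,:,::-1])
E
```

```text
(no output)
```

View pics/s2.png

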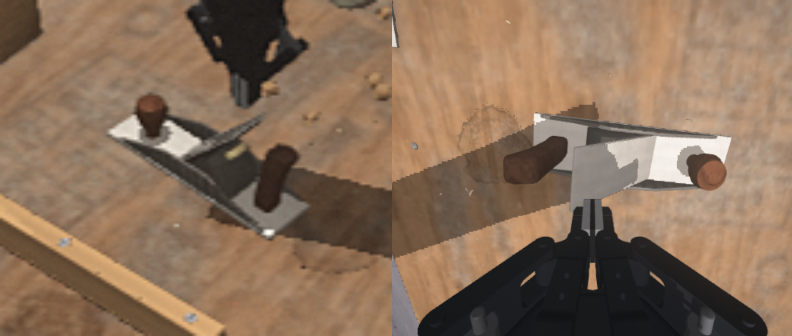

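The plane has not tipped yet. In the wrist view the finger tip at (592,203) seems to ride just at the top of the sloped iron edge. I'll back off, go lower and closer to the crown, then push again.

Emit:
play_rows(
  plan=[0,0,0,-0.02,0,0,0,0,0,0,-0.045,0,0,0,0,0,0,-0.045,-0.009,0.016,0,0,0,0,-0.035,-0.009,0.018,0,0,0,0,-0.025,-0.009,0.018,0,0,0,0,-0.018,-0.009,0.018,0,0,0,0,-0.012,-0.009,0.018,0,0,0,0,-0.006,-0.009,0.016,0,0,0,0,0,-0.009,0.012,0,0,0,0,0.006,-0.009,0.01,0,0,0,0,0.006,-0.009,0.01,0],
)

```text
clock: 5.18
position: [0.5697, 0.0224, 0.085]
ee_rot: [0.719, 0.695, 0.0, 0.0]
ft_force: [2.3, -4.3, 2.6]
grip_width: -0.0
grasp_force: 1.7
```

```bash
python3 - <<'E'
from h import *
i=viewer.camera('side')[180:300,180:320]
w=viewer.camera('wrist')
cv2.imwrite('pics/s3.png',np.hstack([cv2.resize(i,(392,336)),cv2.resize(w,(400,336))])[:,:,::-1])
E
```

```text
(no output)
```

View pics/s3.png

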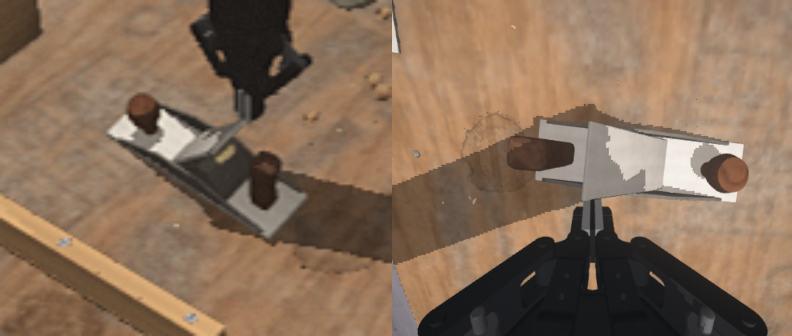

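The plane is now tipping: in the side view its knob and handle lean toward the batten, and the push force is about 4.3 N. I'll continue, rising a little as I push.

Emit:
play_rows(
  plan=[0,0,0,0.006,0,-0.003,0,0,0,0,0.012,0,-0.006,0,0,0,0,0.018,0,-0.009,0,0,0,0,0.024,0,-0.012,0,0,0,0,0.03,0,-0.014,0,0,0,0,0.036,0,-0.016,0,0,0,0,0.042,0,-0.016,0,0,0,0,0.042,0,-0.016,0],
)

```text
clock: 6.28
position: [0.5707, 0.0644, 0.1005]
ee_rot: [0.719, 0.695, 0.0, -0.0]
ft_force: [-0.2, 0.3, -0.0]
grip_width: -0.002
grasp_force: 0.0
```

```bash
python3 - <<'E'
from h import *
i=viewer.camera('side')[180:300,180:320]
w=viewer.camera('wrist')
cv2.imwrite('pics/s4.png',np.hstack([cv2.resize(i,(392,336)),cv2.resize(w,(400,336))])[:,:,::-1])
E
```

```text
(no output)
```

View pics/s4.png

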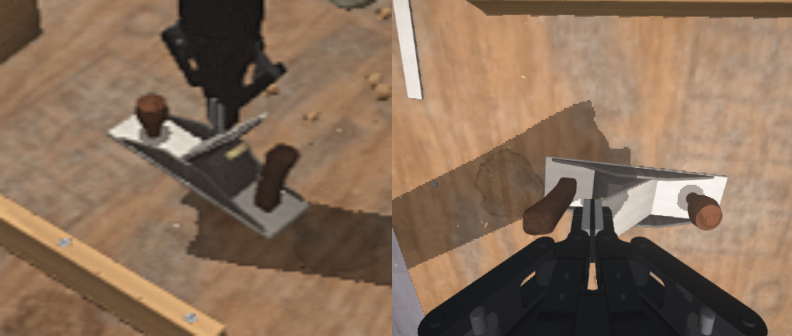

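The finger rode up over the sloped iron and the plane settled back upright; the side view matches its starting pose. I'll lift, go back, and engage nearer the crown with the tip lower.

Emit:
play_rows(
  plan=[0,0,0,0,0,-0.035,0,0,0,0,-0.05,-0.003,-0.035,0,0,0,0,-0.1,-0.006,-0.035,0,0,0,0,-0.1,-0.006,0.0,0,0,0,0,-0.1,-0.006,0.018,0,0,0,0,-0.08,-0.006,0.018,0,0,0,0,-0.07,-0.006,0.018,0,0,0,0,-0.062,-0.006,0.018,0,0,0,0,-0.056,-0.006,0.017,0,0,0,0,-0.051,-0.006,0.015,0,0,0,0,-0.046,-0.006,0.013,0,0,0,0,-0.041,-0.006,0.01,0,0,0,0,-0.041,-0.006,0.01,0],
)

```text
clock: 8.0
position: [0.5632, 0.0236, 0.0906]
ee_rot: [0.719, 0.695, 0.0, -0.0]
ft_force: [-0.1, -2.0, 0.4]
grip_width: 0.002
grasp_force: 1.1
```

```bash
python3 - <<'E'
from h import *
i=viewer.camera('side')[180:300,180:320]
w=viewer.camera('wrist')
cv2.imwrite('pics/s5.png',np.hstack([cv2.resize(i,(392,336)),cv2.resize(w,(400,336))])[:,:,::-1])
E
```

```text
(no output)
```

View pics/s5.png

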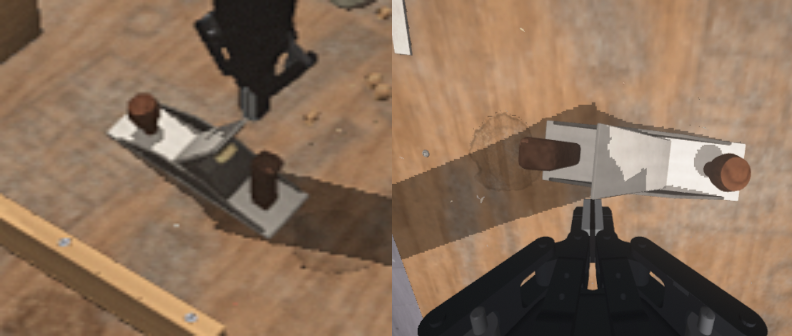

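The plane is tipping again. In the wrist view the fingers at (592,203) now press right at the crown end of the iron edge. I'll continue with less rise.

Emit:
play_rows(
  plan=[0,0,0,0.006,0.001,0,0,0,0,0,0.012,0.002,-0.001,0,0,0,0,0.018,0.002,-0.003,0,0,0,0,0.024,0.002,-0.004,0,0,0,0,0.03,0.002,-0.005,0,0,0,0,0.036,0.002,-0.006,0,0,0,0,0.036,0.002,-0.006,0],
)

```text
clock: 8.98
position: [0.5666, 0.0595, 0.0967]
ee_rot: [0.719, 0.695, 0.0, -0.0]
ft_force: [-1.0, -1.8, 0.7]
grip_width: 0.002
grasp_force: 0.5
```

Contact holds at 1.8 N and is falling, so the plane is tipping as it should. I'll keep going.

Emit:
play_rows(
  plan=[0,0,0,0.006,0,0,0,0,0,0,0.012,0,0,0,0,0,0,0.018,0,0,0,0,0,0,0.024,0,0.001,0,0,0,0,0.03,0,0.001,0,0,0,0,0.036,0,0.001,0,0,0,0,0.042,0,0.001,0,0,0,0,0.042,0,0,0,0,0,0,0,0,-0.03,0,0,0,0,-0.06,0,-0.06,0,0,0,0,-0.1,0,-0.06,0,0,0,0,-0.1,0,-0.06,0],
)

```text
clock: 10.48
position: [0.5632, -0.0463, 0.1569]
ee_rot: [0.721, 0.693, -0.001, 0.001]
ft_force: [-0.1, 1.6, -0.3]
grip_width: -0.001
grasp_force: 0.0
```

```bash
python3 - <<'E'
from h import *
i=viewer.camera('side')[170:310,160:320]
t=viewer.camera('top')[140:250,190:310]
cv2.imwrite('pics/s6.png',np.hstack([cv2.resize(i,(320,360)),cv2.resize(t,(480,440),interpolation=cv2.INTER_CUBIC)[:360]])[:,:,::-1])
E
```

```text
(no output)
```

View pics/s6.png

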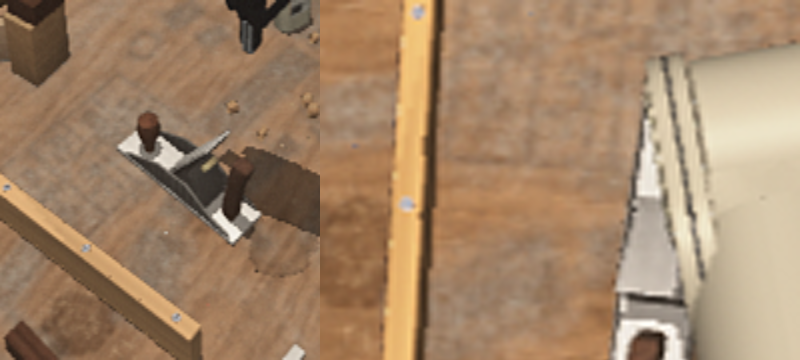

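The side view (left) shows the plane upright again; the fingers slid off the crown end. I'll check numerically whether the plane has moved, comparing template matches with the first side view.

```bash
python3 - <<'E'
from h import *
a=cv2.imread('pics/side0.png'); b=viewer.camera('side')[:,:,::-1].copy(); cv2.imwrite('pics/side7.png',b)
for n,(u,v,w,h) in dict(knob=(226,210,18,22),handle=(270,230,18,22),rear=(262,240,32,26),front=(214,218,20,18),iron=(250,218,26,22)).items():
    T=cv2.resize(a[v:v+h,u:u+w],None,fx=4,fy=4,interpolation=2); S=cv2.resize(b[v-15:v+h+15,u-15:u+w+15],None,fx=4,fy=4,interpolation=2)
    r=cv2.matchTemplate(S,T,cv2.TM_CCOEFF_NORMED); _,m,_,p=cv2.minMaxLoc(r); print(n,m.round(3),p[0]/4-15,p[1]/4-15)
# predicted pixels from pose for sanity
P=np.array([.624,.022,0]);yp=np.array([-.9906,.137,0]);xp=np.array([.137,.9906,0])
for q in[(0,-79,54),(0,60,95),(-25,60,95),(25,60,95),(31,119,0),(31,-119,0)]: print(q,np.round(proj('side',P+xp*q[0]/1e3+yp*q[1]/1e3+[0,0,q[2]/1e3]),1))
o=status.get_obs();print(o['position'],o['joint_pos'].round(2) if hasattr(o['joint_pos'],'round') else o['joint_pos'])
E
```

```text
Traceback (most recent call last):
AttributeError: 'float' object has no attribute 'round'
```

```bash
python3 - <<'E'
from h import *
a=cv2.imread('pics/side0.png'); b=cv2.imread('pics/side7.png')
for n,(u,v,w,h) in dict(knob=(226,210,18,22),handle=(270,230,18,22),rear=(262,240,32,26),front=(214,218,20,18),iron=(250,218,26,22)).items():
    T=cv2.resize(a[v:v+h,u:u+w],None,fx=4,fy=4,interpolation=2); S=cv2.resize(b[v-15:v+h+15,u-15:u+w+15],None,fx=4,fy=4,interpolation=2)
    r=cv2.matchTemplate(S,T,cv2.TM_CCOEFF_NORMED); _,m,_,p=cv2.minMaxLoc(r); print(n,round(m,3),p[0]/4-15,p[1]/4-15)
P=np.array([.624,.022,0]);yp=np.array([-.9906,.137,0]);xp=np.array([.137,.9906,0])
for q in[(0,-79,54),(0,60,95),(-25,60,95),(25,60,95),(31,119,0),(31,-119,0)]: print(q,np.round(proj('side',P+xp*q[0]/1e3+yp*q[1]/1e3+[0,0,q[2]/1e3]),1))
o=status.get_obs();print(o['position'],np.round(o['joint_pos'],2))
E
```

```text
knob 0.994 0.0 0.0
handle 0.778 0.25 0.0
rear 0.915 0.25 -0.25
front 0.989 0.0 0.0
iron 0.924 0.0 0.0
(0, -79, 54) [233.7 214. ]
(0, 60, 95) [268.5 223.8]
(-25, 60, 95) [274.6 219.4]
(25, 60, 95) [262.2 228.2]
(31, 119, 0) [276.7 265. ]
(31, -119, 0) [218.1 227. ]
[ 0.56319729 -0.04019946  0.15653458] [ 0.54  0.31 -0.65  1.68  0.2   1.22 -0.19]
```

The plane is exactly where it started. The slip has a clear cause: I pushed along heading 88°, but the top swings along heading 82°, so the crown moved past the finger by about 8 mm. I'll turn the tool to 82° and push along the plane's own x axis.

Emit:
play_rows(
  plan=[0,0,5.6,-0.001,0.004,0.02,0,0,0,5.6,-0.001,0.004,0.05,0,0,0,5.6,-0.001,0.004,0.0745,0,0,0,5.6,-0.001,0.004,0.0745,0,0,0,5.6,-0.001,0.004,0.0745,0],
)

```text
clock: 11.25
position: [0.5679, -0.0414, 0.0831]
ee_rot: [0.752, 0.66, 0.0, 0.0]
ft_force: [0.3, 0.1, -0.1]
grip_width: 0.004
grasp_force: 0.0
```

Emit:
play_rows(
  plan=[0,0,0,0.02,0,0,0,0,0,0,0.034,0,0,0,0,0,0,0.042,0,0,0,0,0,0,0.048,0,-0.001,0,0,0,0,0.054,0,-0.003,0,0,0,0,0.06,0,-0.005,0,0,0,0,0.066,0,-0.007,0,0,0,0,0.072,0,-0.009,0,0,0,0,0.078,0,-0.011,0,0,0,0,0.084,0,-0.012,0,0,0,0,0.09,0,-0.013,0,0,0,0,0.09,0,-0.013,0],
)

```text
clock: 12.75
position: [0.5791, 0.0475, 0.0952]
ee_rot: [0.752, 0.659, 0.0, -0.0]
ft_force: [-0.5, -1.4, -0.1]
grip_width: -0.0
grasp_force: 0.0
```

Emit:
play_rows(
  plan=[0,0,0,0.006,0,0,0,0,0,0,0.012,0,0,0,0,0,0,0.018,0,0,0,0,0,0,0.024,0,0,0,0,0,0,0.03,0,0,0,0,0,0,0.036,0,0,0,0,0,0,0.036,0,0,0],
)

```text
clock: 13.62
position: [0.5838, 0.0832, 0.0951]
ee_rot: [0.752, 0.659, 0.0, -0.0]
ft_force: [-0.5, 0.8, -0.8]
grip_width: 0.001
grasp_force: 0.0
```

```bash
python3 - <<'E'
from h import *
a=cv2.imread('pics/side0.png'); b=viewer.camera('side')[:,:,::-1].copy(); cv2.imwrite('pics/side8.png',b)
for n,(u,v,w,h) in dict(knob=(226,210,18,22),front=(214,218,20,18)).items():
    S=b[v-30:v+h+30,u-40:u+w+30]
    r=cv2.matchTemplate(S,a[v:v+h,u:u+w],cv2.TM_CCOEFF_NORMED); _,m,_,p=cv2.minMaxLoc(r); print(n,round(m,3),p[0]-40,p[1]-30)
d=cv2.absdiff(a,b).max(2)>40
# dark-brown knob pixels
hsv=cv2.cvtColor(b,cv2.COLOR_BGR2HSV); 
for y in range(205,280,3): print(''.join('#' if b[y,x].max()<90 else ('W' if b[y,x].min()>170 else ('g' if hsv[y,x,1]<60 else '.')) for x in range(190,310,2)))
E
```

```text
knob 0.924 0 0
front 0.987 0 0
.......................##.############......................
........................#################...................
.........................##########.#####g..................
...........................############.....................
.......................##...#########.......................
...................######...#######.......g.................
.................WWW#####W########.....gW#..................
...............WWWWWg###ggWW##g###..ggg#....................
...............ggggWggggggWWW####gg#g#......................
..................g###ggWWWWWWggg####.......###.............
....................g#####gWgg#####...##g..######...........
.......................g####g###################............
.........................g#####################.............
...........................g##################..............
.............................gg########gg######.............
.........................#######g####gggg####gWW#...........
........................##########g###ggg####ggggg..........
...........................#########gg#gggggggggg######.....
...........................############g#gggggg#############
...........................############.#gggg###############
#.....gg...................#################################
...#.......................##########.######################
.....#...................##########.###.###...##############
........#..................######...#######.################
......................................###########.########..
```

Still upright: with a vertical finger the leaned, sloped iron edge wedges sideways off the finger corner. The remedy is to turn the tool about its y axis along with the plane, so contact stays at the crown on the flat finger face.

Emit:
play_rows(
  plan=[0,0,0,0,0,-0.05,0,0,0,0,-0.06,-0.003,-0.05,0,0,-6,0,-0.115,-0.007,-0.05,0,0,-6,0,-0.115,-0.007,-0.015,0,0,-6,0,-0.115,-0.007,0.014,0,0,-6,0,-0.115,-0.007,0.014,0,0,-6,0,-0.115,-0.007,0.014,0],
)

```text
clock: 14.55
position: [0.5624, -0.0306, 0.0823]
ee_rot: [0.751, 0.658, -0.039, 0.035]
ft_force: [-0.5, -0.9, -0.4]
grip_width: -0.005
grasp_force: 0.0
```

```bash
python3 - <<'E'
from h import *
o=status.get_obs();R=Ro.from_quat(o['ee_rot']);p=o['position'];print(p,R.as_matrix().round(3),np.round(o['joint_pos'],2),o['clock'])
w=viewer.camera('wrist');cv2.imwrite('pics/w9.png',w[:,:,::-1])
# wrist pixels: crown corner predicted, finger tip corners
for q in[(.5612,.0054,.095),(.5585,.0034,.095),(.564,.005,.095)]: print(np.round(proj('wrist',q),1))
for y in(-.011,0,.011): print('tip',np.round(proj('wrist',p+R.apply([0,y,.014])),1))
E
```

```text
[ 0.56239122 -0.03055127  0.08226651] [[ 0.131  0.991 -0.013]
 [ 0.986 -0.131 -0.104]
 [-0.104  0.001 -0.995]] [ 0.41  0.39 -0.6   1.75  0.35  1.12 -0.46] 14.55
[266.6 208.2]
[261.9 212.4]
[272.3 208.2]
tip [261.5 242.2]
tip [278.8 242.1]
tip [296.1 242.1]
```

Emit:
play_rows(
  plan=[0,0,0,0.02,0,-0.002,0,0,0,0,0.03,0,-0.003,0,0,-5,0,0.037,0,-0.009,0,0,-10,0,0.046,0,-0.015,0,0,-15,0,0.053,0,-0.02,0,0,-20,0,0.061,0,-0.0235,0,0,-25,0,0.0695,0,-0.027,0,0,-30,0,0.078,0,-0.03,0,0,-30,0,0.078,0,-0.03,0],
)

```text
clock: 15.72
position: [0.5721, 0.052, 0.1022]
ee_rot: [0.714, 0.628, -0.232, 0.203]
ft_force: [-1.3, -0.8, 0.4]
grip_width: 0.003
grasp_force: 0.4
```

```bash
python3 - <<'E'
from h import *
o=status.get_obs();print(np.round(Ro.from_quat(o['ee_rot']).as_matrix()[:,2],3),np.round(o['joint_pos'],2))
a=cv2.imread('pics/side0.png'); b=viewer.camera('side')[:,:,::-1].copy(); cv2.imwrite('pics/side10.png',b)
hs=cv2.cvtColor(b,cv2.COLOR_BGR2HSV)
for n,(u,v,w,h) in dict(knob=(228,210,14,12)).items():
    r=cv2.matchTemplate(b[v-30:v+h+30,u-40:u+w+30],a[v:v+h,u:u+w],cv2.TM_CCOEFF_NORMED); _,m,_,p=cv2.minMaxLoc(r); print(n,round(m,3),p[0]-40,p[1]-30)
P=np.array([.624,.022,0]);yp=np.array([-.9906,.137,0]);xp=np.array([.137,.9906,0])
for t in(0,15,30,36,45):
    c,s=np.cos(np.radians(t)),np.sin(np.radians(t)); X=-.031*c+.054*s+.031;Z=.054*c+.031*s
    print(t,np.round(proj('side',P+xp*X-yp*.079+[0,0,Z])-np.array(proj('side',P-yp*.079+[0,0,.054])),1))
E
```

```text
[-0.076 -0.582 -0.81 ] [-0.1   0.6  -0.51  1.55  0.73  1.57 -0.92]
knob 0.756 10 -22
0 [0. 0.]
15 [-3.8  0.7]
30 [-7.9  2.7]
36 [-9.6  3.9]
45 [-12.    5.9]
```

Emit:
play_rows(
  plan=[0,-5,0,0.007,0,-0.006,0,0,-10,0,0.014,0,-0.012,0,0,-15,0,0.022,0,-0.016,0,0,-20,0,0.03,0,-0.021,0,0,-25,0,0.037,0,-0.024,0,0,-30,0,0.045,0,-0.0265,0,0,-30,0,0.045,0,-0.0265,0],
)

```text
clock: 16.65
position: [0.5788, 0.1007, 0.0962]
ee_rot: [0.63, 0.554, -0.41, 0.358]
ft_force: [-0.3, 0.3, 0.1]
grip_width: -0.003
grasp_force: 0.0
```

```bash
python3 - <<'E'
from h import *
o=status.get_obs();print(np.round(Ro.from_quat(o['ee_rot']).as_matrix(),3),np.round(o['joint_pos'],2))
b=viewer.camera('side')[:,:,::-1].copy(); cv2.imwrite('pics/side11.png',b)
hsv=cv2.cvtColor(b,cv2.COLOR_BGR2HSV)
for y in range(205,285,3): print(''.join('#' if b[y,x].max()<90 else ('W' if b[y,x].min()>170 else ('g' if hsv[y,x,1]<60 else '.')) for x in range(180,310,2)))
E
```

```text
[[ 0.051  0.991 -0.121]
 [ 0.404 -0.131 -0.905]
 [-0.913 -0.003 -0.407]] [-0.43  0.95 -0.36  1.27  0.94  1.99 -1.04]
gggggggggggggggggggggggggggg.gg######............................
ggggggggggggggggggggggggggggg######..............................
ggggggggggggggggggggggggggg######................................
ggggggggggggggggggggggggg######..................................
ggggggggggggggggggggggg######....................................
ggggggggggggggggggggg######......................................
gggggggggggggggggg######g........................................
ggggggggggggggggg######gggWg.....................................
ggggggggggggggg########ggggggW...................................
gggggggggggg#############ggggggWg................................
ggggggggg###################g#gWggg..............................
gggggggg###########################gWg...........................
ggggg.############################ggggWW.........................
gggg#######gg###################g###gggggWg......................
.g######gg##g#########################gg#ggWW....................
######gggg##g#########################ggggg##gW..................
####gggggg##g##################.#######g.##gggg..................
##ggggg#g###########.......g##..#######....#ggg..................
#.gg####g##########........g#...######...###ggg..................
#######gg######............g#..##.......###gggg..................
#######g##.gg..............g#..#####...##.####g..................
#########................##g#.####....###.#....#.................
#..#......#........########g#######..####........................
.............#............###.#####..###.........................
........................##..#####.#####..........................
..................#........###.#######...........................
.............#.................#######...........................
```

The text map of the side view shows the sole edge as a long bright line and the handle pointing down-left at the bench, so the plane is on its side. I'll retract up and away, untilt, open the gripper and line up with the batten.

Emit:
play_rows(
  plan=[0,0,0,-0.045,0,-0.02,0,0,0,0,-0.091,0,-0.041,0,-0.5,10,-0.7,-0.1,0.01,-0.02,0.2,-1,20,-1.5,-0.11,0.02,0,0.5,-1.5,30,-2.2,-0.12,0.03,0.02,1,-2,40,-3,-0.13,0.04,0.04,1,-2.4,50,-3.7,-0.14,0.054,0.06,1,-2.9,60,-4.5,-0.146,0.054,0.072,1,-3.2,65.9,-4.9,-0.146,0.054,0.072,1,-3.2,65.9,-4.9,-0.146,0.054,0.072,1,-3.2,65.9,-4.9,-0.146,0.054,0.072,1],
)

```text
clock: 18.08
position: [0.6162, -0.0296, 0.2027]
ee_rot: [0.719, 0.695, -0.0, 0.002]
ft_force: [-0.1, 1.1, -0.4]
grip_width: 1.001
grasp_force: 0.0
```

```bash
python3 - <<'E'
from h import *
o=status.get_obs();print(np.round(Ro.from_quat(o['ee_rot']).as_matrix(),3))
w=viewer.camera('wrist');s=viewer.camera('side')[170:310,170:310]
cv2.imwrite('pics/w12.png',np.hstack([cv2.resize(s,(360,420)),w[:,60:500]])[:,:,::-1])
m=viewer.camera_model('wrist');np.save('m12.npy',m,allow_pickle=True)
E
```

```text
[[ 0.035  0.999  0.002]
 [ 0.999 -0.034 -0.003]
 [-0.002  0.002 -1.   ]]
```

View pics/w12.png

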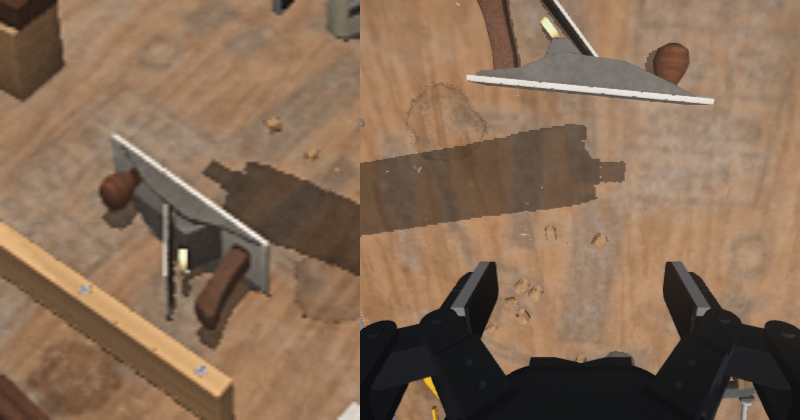

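The plane is lying on its side, sole towards the robot hand: the sole's top edge runs (468,79) to (713,101) in the right half, knob at right, handle and iron pointing to the batten. I'll compute its position.

```bash
python3 - <<'E'
from h import *
m=np.load('m12.npy',allow_pickle=True).item()
for u,v in((168,77),(413,99)): print(ray('',u,v,.062,m).round(4))
E
```

```text
[0.5168 0.0805 0.062 ]
[0.745  0.0541 0.062 ]
```

Emit:
play_rows(
  plan=[0,0,0,0,0.001,0.06,1,0,0,0,0,0.001,0.12,1,0,0,0,0,0.001,0.165,1,0,0,0,0,0.001,0.178,1,0,0,0,0.03,0.001,0.178,1,0,0,0,0.06,0.001,0.178,1,0,0,0,0.072,0.001,0.178,1,0,0,0,0.078,0.001,0.178,1,0,0,0,0.084,0.001,0.178,1,0,0,0,0.09,0.001,0.178,1,0,0,0,0.096,0.001,0.178,1,0,0,0,0.102,0.001,0.178,1,0,0,0,0.106,0.001,0.178,1,0,0,0,0.106,0.001,0.178,1],
)

```text
clock: 19.92
position: [0.6215, 0.0739, 0.0242]
ee_rot: [0.72, 0.694, -0.001, 0.001]
ft_force: [0.7, -7.0, 4.2]
grip_width: 0.999
grasp_force: 3.3
```

Emit:
play_rows(
  plan=[0,0,0,0.004,0,0,1,0,0,0,0.008,0,0,1,0,0,0,0.012,0,0,1,0,0,0,0.015,0,0,1],
)

```text
clock: 20.42
position: [0.622, 0.0879, 0.0242]
ee_rot: [0.72, 0.694, -0.001, 0.002]
ft_force: [-0.2, -8.6, 6.7]
grip_width: 0.995
grasp_force: 5.0
```

```bash
python3 - <<'E'
from h import *
o=status.get_obs();print(o['ft_force'],o['position'])
w=viewer.camera('wrist');cv2.imwrite('pics/w13.png',w[:,:,::-1])
g=cv2.cvtColor(w,cv2.COLOR_RGB2HSV)
# bright sole edge pixels: low saturation, bright
for u in range(100,480,20):
    c=[v for v in range(0,330) if w[v,u].min()>190]; print(u,(c[0],c[-1]) if c else None,end=' ')
for p in[(.8195,.1958,.045),(.4623,.2078,.045)]: print(np.round(proj('wrist',p)))
E
```

```text
[-0.22245027 -8.62414103  6.66183296] [0.62204515 0.08790763 0.02423826]
100 None 120 None 140 None 160 (52, 61) 180 (72, 80) 200 (92, 153) 220 (111, 155) 240 (131, 140) 260 (151, 153) 280 None 300 (191, 192) 320 None 340 None 360 None 380 (261, 270) 400 (261, 266) 420 (261, 269) 440 (261, 271) 460 (261, 271) [771.  19.]
[-138.   22.]
```

```bash
python3 - <<'E'
from h import *
w=cv2.imread('pics/w13.png')
for u,v in((385,262),(455,262)): print('sole',ray('wrist',u,v,.062).round(4))
for u in range(125,166,5):
    c=[v for v in range(0,200) if w[v,u].min()>150]; print(u,(c[0],c[-1]) if c else None,end=' ')
for v in(30,40,50): print(ray('wrist',135,v,.056).round(4))
E
```

```text
sole [0.6701 0.1028 0.062 ]
sole [0.7014 0.1017 0.062 ]
125 None 130 None 135 None 140 None 145 (41, 46) 150 (41, 51) 155 (46, 56) 160 (51, 132) 165 (56, 88) [0.5738 0.1989 0.056 ]
[0.5732 0.1957 0.056 ]
[0.5725 0.1924 0.056 ]
```

The sole is parallel to the batten to within about a degree, and the crown is roughly 6 mm short of it. I'll creep in until contact.

Emit:
play_rows(
  plan=[0,0,0,0.0015,0,0,1,0,0,0,0.003,0,0,1,0,0,0,0.0045,0,0,1],
)

```text
clock: 20.85
position: [0.6222, 0.0921, 0.0242]
ee_rot: [0.72, 0.694, -0.001, 0.002]
ft_force: [0.2, -8.8, 7.4]
grip_width: 1.001
grasp_force: 5.0
```

Emit:
play_rows(
  plan=[0,0,0,0.0015,0,0,1],
)

```text
clock: 20.98
position: [0.6223, 0.0936, 0.0242]
ee_rot: [0.72, 0.694, -0.001, 0.002]
ft_force: [-0.1, -9.0, 7.2]
grip_width: 0.997
grasp_force: 5.0
```

Emit:
play_rows(
  plan=[0,0,0,0.0015,0,0,1],
)

```text
clock: 21.1
position: [0.6224, 0.0952, 0.0243]
ee_rot: [0.72, 0.694, -0.001, 0.002]
ft_force: [0.1, -8.7, 7.4]
grip_width: 1.003
grasp_force: 5.0
```

Emit:
play_rows(
  plan=[0,0,0,0.0015,0,0,1],
)

```text
clock: 21.22
position: [0.6224, 0.0966, 0.0242]
ee_rot: [0.72, 0.694, -0.001, 0.002]
ft_force: [-0.4, -9.8, 6.4]
grip_width: 1.002
grasp_force: 5.0
```

Emit:
play_rows(
  plan=[0,0,0,0.001,0,0,1],
)

```text
clock: 21.35
position: [0.6224, 0.0977, 0.0242]
ee_rot: [0.72, 0.694, -0.001, 0.002]
ft_force: [-0.4, -9.5, 6.5]
grip_width: 0.997
grasp_force: 5.0
```

```bash
python3 - <<'E'
from h import *
w=viewer.camera('wrist')[:,:,::-1];cv2.imwrite('pics/w14.png',w)
for u in range(120,175,5):
    c=[v for v in range(0,120) if w[v,u].min()>150]; print(u,(c[0],c[-1]) if c else None,end=' ')
print()
for u in range(200,480,20):
    c=[v for v in range(220,300) if w[v,u].min()>170]; print(u,(c[0],c[-1]) if c else None,end=' ')
print()
for u in (120,140,300): print(u,[tuple(int(k) for k in w[v,u]) for v in range(10,75,4)])
for p in[(.57,.203,.045),(.57,.203,.0)]: print(np.round(proj('wrist',p)))
for v in(40,45): print(ray('wrist',145,v,.056).round(4))
E
```

```text
120 None 125 None 130 None 135 None 140 None 145 (42, 46) 150 (41, 51) 155 (46, 56) 160 (51, 61) 165 (56, 106) 170 (62, 106) 
200 None 220 None 240 (262, 264) 260 None 280 None 300 None 320 None 340 None 360 None 380 (261, 270) 400 (261, 266) 420 (261, 269) 440 (261, 271) 460 (261, 271) 
120 [(133, 199, 242), (136, 201, 244), (136, 205, 245), (139, 208, 247), (140, 209, 247), (142, 211, 248), (134, 201, 243), (111, 167, 219), (64, 95, 126), (54, 78, 103), (56, 80, 106), (56, 80, 105), (123, 149, 180), (120, 146, 178), (123, 150, 181), (130, 154, 183), (126, 150, 180)]
140 [(134, 198, 242), (135, 202, 244), (137, 206, 246), (139, 209, 247), (141, 210, 248), (143, 212, 248), (136, 203, 244), (114, 169, 219), (67, 98, 129), (54, 77, 102), (57, 81, 107), (57, 82, 107), (133, 157, 186), (132, 155, 184), (128, 152, 181), (124, 150, 179), (120, 146, 176)]
300 [(136, 201, 243), (139, 204, 245), (142, 208, 247), (145, 214, 249), (146, 216, 249), (147, 217, 249), (144, 214, 248), (120, 177, 227), (78, 115, 150), (60, 85, 111), (59, 83, 110), (59, 85, 112), (106, 149, 199), (107, 148, 197), (110, 151, 200), (112, 153, 202), (111, 152, 200)]
[140.  51.]
[177.  65.]
[0.5773 0.2049 0.056 ]
[0.577  0.2033 0.056 ]
```

The wrist view shows the batten face about 2–3 mm beyond the crown, so the crown has not touched yet. I'll keep creeping.

Emit:
play_rows(
  plan=[0,0,0,0.001,0,0,1],
)

```text
clock: 21.52
position: [0.6225, 0.0982, 0.0242]
ee_rot: [0.72, 0.694, -0.001, 0.002]
ft_force: [0.2, -11.7, 8.0]
grip_width: 0.996
grasp_force: 6.2
```

Emit:
play_rows(
  plan=[0,0,0,0.001,0,0,1],
)

```text
clock: 21.65
position: [0.6225, 0.0984, 0.0243]
ee_rot: [0.72, 0.694, -0.002, 0.002]
ft_force: [-1.6, -13.6, 8.7]
grip_width: 1.0
grasp_force: 7.4
```

Emit:
play_rows(
  plan=[0,0,0,0.001,0,0,1],
)

```text
clock: 21.78
position: [0.6226, 0.0986, 0.0243]
ee_rot: [0.72, 0.693, -0.002, 0.002]
ft_force: [-1.2, -16.9, 10.0]
grip_width: 1.0
grasp_force: 8.6
```

The TCP has stalled at y = 0.0985 and the force is climbing from 9 to 17 N, so the top is against the batten. I'll back off straight and then lift.

Emit:
play_rows(
  plan=[0,0,0,-0.004,0,0,1,0,0,0,-0.015,0,0,1,0,0,0,-0.05,0,0,1,0,0,0,-0.1,0,-0.03,1,0,0,0,-0.14,0,-0.09,1,0,0,0,-0.14,0,-0.15,1,0,0,0,-0.14,0,-0.18,1,0,0,0,-0.14,0,-0.18,1,0,0,0,-0.14,0,-0.18,1],
)

```text
clock: 22.9
position: [0.6165, -0.0361, 0.2028]
ee_rot: [0.719, 0.695, -0.001, -0.0]
ft_force: [-0.6, -0.4, 0.0]
grip_width: 1.004
grasp_force: 0.0
```

```bash
python3 - <<'E'
from h import *
w=viewer.camera('wrist')[:,:,::-1];cv2.imwrite('pics/w15.png',w);print(status.get_obs()['position'])
for p in[(.5165,.110,.062),(.745,.110,.062),(.577,.206,.056)]: print(np.round(proj('wrist',p)))
L=[]
for u in range(120,480,20):
    c=[v for v in range(0,250) if w[v,u].min()>170]; L.append((u,c[0],c[-1]) if c else (u,)) 
print(L)
u0=cv2.imread('pics/side0.png');s=viewer.camera('side')[:,:,::-1].copy();cv2.imwrite('pics/side15.png',s)
for n,(u,v,ww,h) in dict(spacer=(155,290,55,45),bottle=(292,135,32,50),tape=(350,175,32,45)).items():
    r=cv2.matchTemplate(s[v-8:v+h+8,u-8:u+ww+8],u0[v:v+h,u:u+ww],cv2.TM_CCOEFF_NORMED);_,m,_,p=cv2.minMaxLoc(r);print(n,round(m,3),p[0]-8,p[1]-8)
E
```

```text
[ 0.61627125 -0.03604077  0.20228611]
[161.  32.]
[422.  21.]
[ 220. -107.]
[(120,), (140,), (160,), (180, 28, 33), (200, 28, 33), (220, 28, 33), (240, 28, 33), (260, 28, 33), (280, 28, 33), (300, 28, 33), (320, 28, 34), (340, 28, 34), (360, 28, 33), (380, 29, 34), (400, 29, 34), (420, 28, 33), (440,), (460,)]
spacer 0.998 0 0
bottle 0.961 0 0
tape 0.999 0 0
```

Emit:
play_rows(
  plan=[0,0,0,0.05,0,0,1,0,0,0,0.1,0,0,1,0,0,0,0.15,0,0,1,0,0,0,0.16,0,0,1,0,0,0,0.16,0,0,1,0,0,0,0.16,0,0,1],
)

```text
clock: 23.75
position: [0.6228, 0.1215, 0.2032]
ee_rot: [0.72, 0.694, -0.001, 0.001]
ft_force: [0.6, 0.0, 0.1]
grip_width: 1.004
grasp_force: 0.0
```

```bash
python3 - <<'E'
from h import *
w=viewer.camera('wrist')[:,:,::-1];cv2.imwrite('pics/w16.png',w)
print(np.round([proj('wrist',p) for p in[(.57,.207,.045),(.62,.11,.062),(.577,.206,.056),(.53,.206,.035)]]))
u,v=map(int,np.round(proj('wrist',(.577,.206,.05))))
for y in range(v-25,v+40,2): print(y,''.join('#' if w[y,x].max()<120 else ('W' if abs(int(w[y,x].max())-int(w[y,x].min()))<35 else ('b' if w[y,x,2]>215 and w[y,x,1]>165 else '.')) for x in range(u-80,u+50,1)))
L=[[c for c in range(v+30,330) if w[c,uu].min()>170][:1] for uu in range(200,420,40)];print(L)
E
```

```text
[[224. 102.]
 [277. 197.]
 [229. 103.]
 [188. 105.]]
78 ........................bbbbbbb.bb................................................................................................
80 bbbbbbbbbbbbbbbbbbbbbbbbbbbbbbbbbbbbbbbbbbbbbbbbbbbbbbbbbbbbbbbbbbbbbbbbbbbbbbbbbbbbbbbbbbbbbbbbbbbbbbbbbbbbbbbbbbbbbbbbbbbbbbbbbb
82 bbbbbbbbbbbbbbbbbbbbbbbbbbbbbbbbbbbbbbbbbbbbbbbbbbbbbbbbbbbbbbbbbbbbbbbbbbbbbbbbbbbbbbbbbbbbbbbbbbbbbbbbbbbbbbbbbbbbbbbbbbbbbbbbbb
84 bbbbbbbbbbbbbbbbbbbbbbbbbbbbbbbbbbbbbbbbbbbbbbbbbbbbbbbbbbbbbbbbbbbbbbbbbbbbbbbbbbbbbbbbbbbbbbbbbbbbbbbbbbbbbbbbbbbbbbbbbbbbbbbbbb
86 W.bbbbbbbbbbbbbbbbbbbbbbbbbbbbbbbbbbbbbbbbbbbbbbbbbbbbbbbbbbbbbbbbbbbbbbbbbbbbbbbbbbbbbbbbbbbbbbbbbbbbbbbbbbbbbbbbbbbbbbbbbbbbbbbb
88 WWbbbbbbbbbbbbbbbbbbbbbbbbbbbbbbbbbbbbbbbbbbbbbbbbbbbbbbbbbbbbbbbbbbbbbbbbbbbbbbbbbbbbbbbbbbbbbbbbbbbbbbbbbbbbbbbbbbbbbbbbbbbbbbbb
90 WWW.bbbbbbbbbbbbbbbbbbbbbbbbbbbbbbbbbbbbbbbbbbbbbbbbbbbbbbbbbbbbbbbbbbbbbbbbbbbbbbbbbbbbbbbbbbbbbbbbbbbbbbbbbbbbbbbbbbbbbbbbbbbbbb
92 WW.bbbbbbbbbbbbbbbbbbbbbbbbbbbbbbbbbbbbbbbbbbbbbbbbbbbbbbbbbbbbbbbbbbbbbbbbbbbbbbbbbbbbbbbbbbbbbbbbbbbbbbb
[... 2727 characters left out ...]
..................................####..##...........#########..................######################WWW##################......
136 .....................................#....#..........##########...........###############################WWWW##################...
138 ......................................#................##########....######################....############WWWW#################..
140 .......................................#.........###....##################################......#############WWWW################.
142 ........................................#..............##################################........##############WWWW##############.
[[], [], [], [198], [197], []]
```

The top edge looks within a few millimetres of the batten, which is too coarse to trust. I'll re-approach the sole and see where contact and stall occur.

Emit:
play_rows(
  plan=[0,0,0,-0.06,0,0,1,0,0,0,-0.11,0,0,1,0,0,0,-0.11,0,0.06,1,0,0,0,-0.11,0,0.12,1,0,0,0,-0.11,0,0.165,1,0,0,0,-0.11,0,0.179,1,0,0,0,-0.06,0,0.179,1,0,0,0,-0.035,0,0.179,1,0,0,0,-0.03,0,0.179,1,0,0,0,-0.03,0,0.179,1],
)

```text
clock: 25.05
position: [0.6224, 0.0922, 0.0257]
ee_rot: [0.72, 0.694, -0.0, 0.001]
ft_force: [0.3, -1.7, -0.2]
grip_width: 0.995
grasp_force: 0.0
```

Emit:
play_rows(
  plan=[0,0,0,0.002,0,0,1,0,0,0,0.003,0,0,1],
)

```text
clock: 25.3
position: [0.622, 0.0951, 0.0249]
ee_rot: [0.72, 0.694, -0.0, 0.001]
ft_force: [-0.4, -1.2, 0.8]
grip_width: 1.0
grasp_force: 0.6
```

Emit:
play_rows(
  plan=[0,0,0,0.001,0,0,1],
)

```text
clock: 25.42
position: [0.622, 0.0968, 0.0249]
ee_rot: [0.72, 0.694, -0.0, 0.001]
ft_force: [-0.0, -1.4, 0.2]
grip_width: 1.001
grasp_force: 0.5
```

Emit:
play_rows(
  plan=[0,0,0,0.001,0,0,1],
)

```text
clock: 25.55
position: [0.6219, 0.0982, 0.0248]
ee_rot: [0.719, 0.695, -0.0, 0.001]
ft_force: [0.3, -3.8, 3.7]
grip_width: 1.002
grasp_force: 2.1
```

Emit:
play_rows(
  plan=[0,0,0,0.001,0,0,1,0,0,0,0.001,0,0,1],
)

```text
clock: 25.8
position: [0.622, 0.0982, 0.0249]
ee_rot: [0.72, 0.694, -0.001, 0.001]
ft_force: [-1.0, -5.5, 4.9]
grip_width: 1.001
grasp_force: 2.8
```

Emit:
play_rows(
  plan=[0,0,0,0.001,0,0,1,0,0,0,0.001,0,0,1],
)

```text
clock: 26.05
position: [0.622, 0.0983, 0.0249]
ee_rot: [0.72, 0.694, -0.001, 0.001]
ft_force: [-1.4, -7.1, 4.3]
grip_width: 0.994
grasp_force: 4.0
```

Emit:
play_rows(
  plan=[0,0,0,0.001,0,0,1,0,0,0,0.001,0,0,1],
)

```text
clock: 26.3
position: [0.6221, 0.0985, 0.0249]
ee_rot: [0.72, 0.694, -0.002, 0.002]
ft_force: [-1.6, -9.7, 6.0]
grip_width: 0.995
grasp_force: 5.1
```

Contact and stall come back at the same y = 0.0983, so the plane is resting against the batten. I'll give one last light press, then release slowly and retreat.

Emit:
play_rows(
  plan=[0,0,0,0.001,0,0,1,0,0,0,0.002,0,0,1,0,0,0,0.002,0,0,1,0,0,0,0,0,0,1,0,0,0,-0.002,0,0,1,0,0,0,-0.004,0,0,1,0,0,0,-0.006,0,0,1,0,0,0,-0.009,0,0,1,0,0,0,-0.02,0,0,1,0,0,0,-0.06,0,0,1,0,0,0,-0.11,0,-0.03,1,0,0,0,-0.12,0,-0.09,1,0,0,0,-0.12,0,-0.14,1,0,0,0,-0.12,0,-0.14,1],
)

```text
clock: 28.05
position: [0.62, -0.0189, 0.1697]
ee_rot: [0.72, 0.694, 0.002, 0.003]
ft_force: [-0.2, -0.0, -0.3]
grip_width: 1.003
grasp_force: 0.0
```

```bash
python3 - <<'E'
from h import *
o=status.get_obs();print(o['clock'],o['position'],o['ft_force']); print(manip.hand_in())
E
```

```text
28.05 [ 0.62000471 -0.01891553  0.16967623] [-0.22835691 -0.00601539 -0.30363651]
the job is handed in; nothing more can be done
None
```

I handed the job in at about 28 s: the bench plane is on its side, its top pushed up against the batten (shown by the arm stalling at the same spot on two pushes, not seen clearly on camera), its sole facing away and parallel to within about a degree. It took four tries to tip it, and the spacer, glue bottle and tape measure had not moved at the last check, shortly before the final re-push.

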